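# Hand lever check on two brake test stands

## Robot

A 7-joint arm with a two-finger parallel gripper is mounted at the origin on a cart in front of the work surface, level with it; the furniture and walls round the work are solid. World frame = base frame: x ahead of the robot, y to its left, z up, the work surface at z = 0. Lengths are in mm, angles in rad, forces in N, time in s.
With the tool pointing down it reaches from about 400 to 925 mm from the base axis. Payload 4.1 kg.
Tool frame: the origin (TCP) lies between the finger pads; the fingertips stand 17 mm ahead of it and the grasp point (between the pads) lies 2 mm behind it; x points along the fingers, y is the direction in which the jaws open and shut, and the axes are right-handed (so a half turn about x gives the same grasp; the last joint's range is limited). The gripper opens to 85 mm and grips with 20 to 120 N. Pads are 22 mm wide; open, the fingers measure 114 mm over their backs; the gripper's body (76 mm by 85 mm) begins 54 mm behind the grasp point. The pads swing forward as they close: fully open they stand 13 mm farther back than shut.
Start: joints at [-1.345, 0.398, 0.045, 1.537, -0.019, 1.207, -0.051], TCP at [207.406, 616.055, 248.347] pointing down, gripper open.
Joint ranges: [-2.82, 2.82], [-0.49, 2.23], [-1.37, 1.46], [0, 2.46], [-1.36, 4.5], [0.23, 2], [-2.94, 2.94]. Speed limits (rad/s): [2.57, 2.57, 3.14, 3.14, 3.14, 3.14, 3.14].

## Interface

Orientations are given as a rotation vector (axis times angle).
In Python, from plant import sensors, eyes, env gives the robot as it stands.
- The arm moves only by the tool play_rows, never from a script. Its argument "targets" is a list of rows, each an object with "dp": the shift along the tool's x, y, z in mm, a list of three; "angular": the turn, a rotation vector about the tool's x, y, z in degrees, a list of three; "jaw": the gripper's target within -1 to 1 (shut at 1, half-way at 0, fully open at -1). A call has exactly 5 rows; each row is the pose to reach, as a shift and turn from the pose commanded when the call began, along the tool's axes at that moment; what a row does not reach only later rows make up. A row lasts 1/12 s, in which the tool goes at most 41.7 mm and 7.16 degrees, less where a joint would pass 70% of its speed; a pose out of reach is approached as far as the arm can. A call with a gripper value outside its range is refused whole. The fingers move at their own pace and stop on an object; "squeeze" is the grip in N (left out, the last holds). Time passes only in rows, so rows that repeat a pose let the fingers close, or fill a call up. It gives the time, the measured TCP pose, the force and the opening at its end, in the units of the state.
- sensors.state(): the state, without advancing time (a new reading comes with each control period).
- eyes.snapshot(name): name is "scene" or "top"; returns a dict with "img" (384x512x3 uint8, blue, green, red), "mtx" (3x3 intrinsics, pixels), "k1" (the pictures are not rectified: a ray, as slopes to the right and down, at radius r is drawn at 1 + k1 r^2 times it, then the intrinsics apply), "cam_to_world" (4x4, takes a point from camera to world coordinates). Camera axes: x right, y up, looking along -z (the intrinsics and any distortion apply to the point x, -y, -z); pixel columns grow to the right and rows downward; lengths in mm; the calibration is good to about 2 mm. A picture is of the moment at which its call begins. There is no depth.
- env.finish_job(): hands the job in, once; it reports no verdict.
The state is a dict: "time": time; "joint_positions": joint angles; "dq": joint speeds; "tau": joint torques, N m; "position": TCP position; "tcp_rot": TCP orientation; "ft_force": force on the tool from outside, world axes, zero at the start; "wrist_torque": the same for the moment, N m; "opening": finger opening in mm.
Only numpy, scipy, OpenCV 4.12 (cv2) and the standard library are available. Lean on these libraries where they do the work, as an engineer would, in place of code of your own. Each camera call takes 0.05 s, during which the arm holds its last target.

## Task

Check the two hand levers: with the fingertips or the backs of the fingers on its front, press first the left lever (seen from the robot), then the right one, in towards its bar as far as it will go, hold it there for a second and let it spring back. One stops well short of the bar and is sound, the other comes right to the bar and is faulty: then press the end of the black rocker nearer the faulty lever's stand fully down and leave it so. Grip and lift nothing, do not touch the bars or the backs of the levers, and leave the loose things where they lie.

Things in the scene. Friction and masses are not known exactly. Their poses are not given: they have to be found in the camera images.
- stand_p: One of two alike test stands fixed to the bench: dark steel base 90 x 180 x 10 mm, two grey posts, a horizontal handlebar and, on the robot's side of it, a hand lever. Origin: on the bench right under the bar's middle (base from x = -60 to +30). y runs along the bar, x away from the robot (the way the lever is pressed), z up. It may stand left or right, turned up to 0.3 rad.
- bar_p (a point): Handlebar of this stand: 190 mm long, 28 mm thick over its black rubber grip, along the stand's y. Origin: its middle, 90 mm above the bench, above the stand's origin. Posts and clamps (38 mm across) hold it at y = -70 and +68 mm; on the clamp at +70 mm a round fluid housing stands up to 120 mm above the bench. Not to be touched.
- lever_p (a joint): Angle of this stand's hand lever, rad: 0 let go, splayed from the bar; grows as pressed in. Of the two levers the sound one stops firmly at 0.20, its end some 30 mm short of the grip; the faulty one at 0.42, right at the bar. Which is which shows only when pressed and is not tied to left or right. Spring, felt at the blade's origin: 2 N to start, 3 N at 0.20, 4 N at 0.42.
- blade_p (a point): Front of the lever, to be pressed: aluminium strip 124 x 22 mm facing the robot, 79 to 101 mm above the bench. Origin on that face, mid height, 35 mm from the lever's end ball; x points into the lever, y along it to its pivot 100 mm away; the lever is 12 mm thick. In the stand's frame it starts at x = -73, y = -23 mm; pressed, it moves 20 (sound) or 41 mm (faulty) in +x.
- stand_q: One of two alike test stands fixed to the bench: dark steel base 90 x 180 x 10 mm, two grey posts, a horizontal handlebar and, on the robot's side of it, a hand lever. Origin: on the bench right under the bar's middle (base from x = -60 to +30). y runs along the bar, x away from the robot (the way the lever is pressed), z up. It may stand left or right, turned up to 0.3 rad.
- bar_q (a point): Handlebar of this stand: 190 mm long, 28 mm thick over its black rubber grip, along the stand's y. Origin: its middle, 90 mm above the bench, above the stand's origin. Posts and clamps (38 mm across) hold it at y = -70 and +68 mm; on the clamp at +70 mm a round fluid housing stands up to 120 mm above the bench. Not to be touched.
- lever_q (a joint): Angle of this stand's hand lever, rad: 0 let go, splayed from the bar; grows as pressed in. Of the two levers the sound one stops firmly at 0.20, its end some 30 mm short of the grip; the faulty one at 0.42, right at the bar. Which is which shows only when pressed and is not tied to left or right. Spring, felt at the blade's origin: 2 N to start, 3 N at 0.20, 4 N at 0.42.
- blade_q (a point): Front of the lever, to be pressed: aluminium strip 124 x 22 mm facing the robot, 79 to 101 mm above the bench. Origin on that face, mid height, 35 mm from the lever's end ball; x points into the lever, y along it to its pivot 100 mm away; the lever is 12 mm thick. In the stand's frame it starts at x = -73, y = -23 mm; pressed, it moves 20 (sound) or 41 mm (faulty) in +x.
- tally: Result switch, fixed to the bench between and in front of the stands: grey housing on a dark plate 74 x 110 mm, with a black two-way rocker on top. Origin: centre of its underside. y points to its left end (seen from the robot), x away from the robot, z up; turned up to 0.2 rad.
- rocker (a joint): Tilt of the black rocker plate (48 mm in x, 92 mm in y), rad; 0 = level, positive = left end down, negative = right end down, stops at +0.18 and -0.18. It starts near level and stays where it is left (friction; about 2 N down on an end moves it). The pivot lies along the tally's x axis, 44 mm above the bench.
- rocker_left (a point): Fixed point over the left end of the rocker, 34 mm left of its middle, at the surface when it is level (58 mm above the bench). The surface there goes down about 6 mm when that end is fully pressed.
- rocker_right (a point): The same over the right end of the rocker.
- plug: Bystander: loose orange electrical plug, 40 x 85 x 45 mm, lying on the bench. Origin: centre of its underside.
- ratchet_tool: Bystander: loose ratchet with black handle, 38 x 217 x 35 mm, lying along y. Origin: centre of its underside.
- sensor: Bystander: loose black speed sensor with brass tip, 22 x 84 x 20 mm, lying behind the stands. Origin: centre of its underside.

How it is judged:
By the outcome, as a careful person would: the job done as asked, in the order asked, and still so for the second after the job is handed in, with the robot touching nothing.
It also fails if it takes over 64 s, if anything falls off the work surface, if the arm or the gripper's body presses on something with over 40 N, if the wrist force passes 120 N, or if a joint passes its speed limit or range.

## Working session

There is one attempt and no reset: what is moved stays moved. The work goes in short steps, Python scripts to look and compute and a tool call to move; the robot and the scene stay as the last step left them, time stands still between calls to the robot, and variables do not carry over. Pictures are saved under pics/ and viewed, and the job is handed in when it is done.

Besides the shell and the picture viewer there is one more tool, called after "Call:" in YAML: its name, and indented under it one key for each argument. play_rows: Moves the arm, as the interface text tells. Its arguments: {"type":"object","properties":{"targets":{"type":"array"},"squeeze":{"type":"number"}},"required":["targets"]}

```bash
ls; mkdir -p pics
python3 - <<'E'
from plant import sensors, eyes, env
import cv2,numpy as np
print(sensors.state())
for n in ("scene","top"):
    s=eyes.snapshot(n); cv2.imwrite(f"pics/{n}0.png",s["img"]); np.savez(f"{n}0.npz",**s)
    print(n,s["mtx"],s["k1"],s["cam_to_world"])
E
```

```text
pics
{'time': 0.0, 'joint_positions': array([-1.34497959,  0.39918242,  0.04503213,  1.53789605, -0.01872771,
        1.20689998, -0.05070965]), 'dq': array([-0.00117002, -0.00037602, -0.00018913,  0.00205286,  0.00120225,
        0.00178544, -0.00050667]), 'tau': array([-9.12493597e-04, -4.75128472e+01,  1.36440475e+00, -2.54221737e+01,
        1.17316740e-02,  9.57043347e-03,  1.63348119e-05]), 'position': array([207.21225973, 615.44313671, 247.26244517]), 'tcp_rot': array([ 0.25330205,  1.55594195, -0.25638074]), 'ft_force': array([ 0.36490956,  0.83288521, -0.36362155]), 'wrist_torque': array([-0.01346787,  0.00560222,  0.03198378]), 'opening': 85.30618057057328}
scene [[414.67015429   0.         259.63602074]
 [  0.         414.67015429 194.24174446]
 [  0.           0.           1.        ]] 0.008901658726697688 [[-5.21726601e-01  4.81595168e-01 -7.04178562e-01 -1.27135197e+02]
 [-8.53065975e-01 -2.85863553e-01  4.36532326e-01  4.72852328e+02]
 [ 8.93287348e-03  8.28461299e-01  5.59975071e-01  6.46299321e+02]
 [ 0.00000000e+00  0.00000000e+00  0.00000000e+00  1.00000000e+00]]
top [[393.37750705   0.         255.81193804]
 [  0.         393.37750705 190.31641703]
 [  0.           0.           1.        ]] -0.10828503848679653 [[ 3.53367942e-03  9.88762706e-01 -1.49451747e-01  3.80656367e+02]
 [-9.99947256e-01  4.93509576e-03  9.00722561e-03  4.48267097e+01]
 [ 9.64356745e-03  1.49412035e-01  9.88727994e-01  1.12961659e+03]
 [ 0.00000000e+00  0.00000000e+00  0.00000000e+00  1.00000000e+00]]
```

Run:
```python
import cv2
for n in ("scene","top"):
    i=cv2.imread(f"pics/{n}0.png"); cv2.imwrite(f"pics/{n}0b.png",cv2.resize(i,(800,600),interpolation=cv2.INTER_CUBIC))
```

```text
(no output)
```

View pics/scene0b.png

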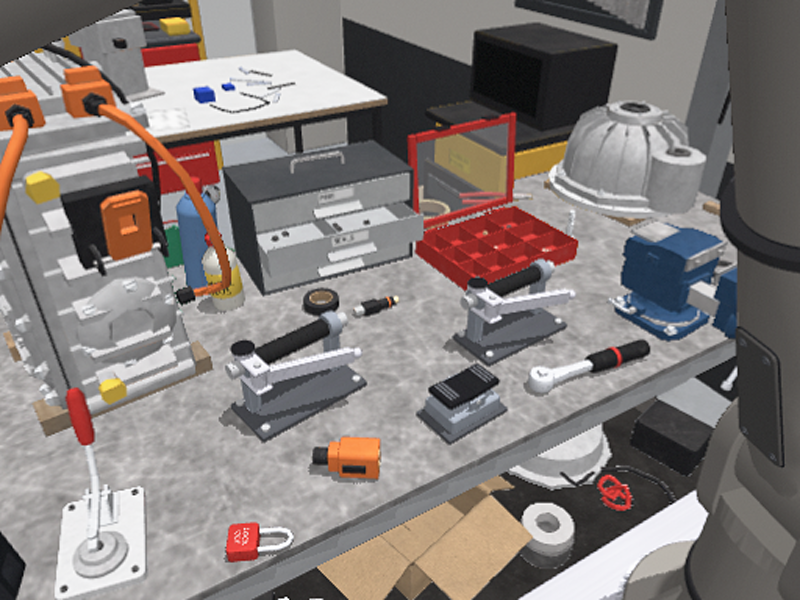

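View pics/top0b.png

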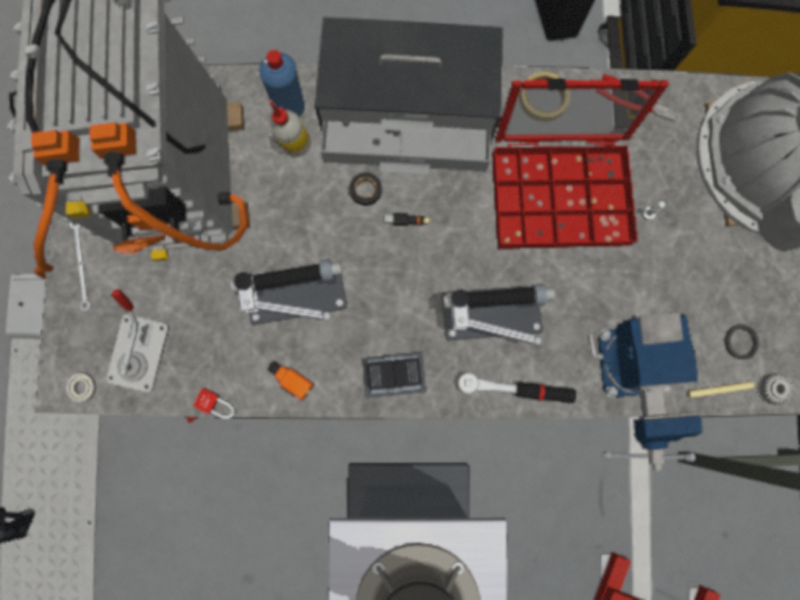

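Run:
```python
import cv2
i=cv2.imread("pics/top0.png")
def crop(i,x0,y0,w,h,n):
    c=i[y0:y0+h,x0:x0+w]; cv2.imwrite(n,cv2.resize(c,(w*5,h*5),interpolation=cv2.INTER_CUBIC))
crop(i,140,160,160,110,"pics/tL.png")
crop(i,220,160,160,110,"pics/tR.png")
i=cv2.imread("pics/scene0.png")
crop(i,140,190,160,110,"pics/sL.png")
crop(i,240,160,160,120,"pics/sR.png")
```

```text
(no output)
```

View pics/tL.png

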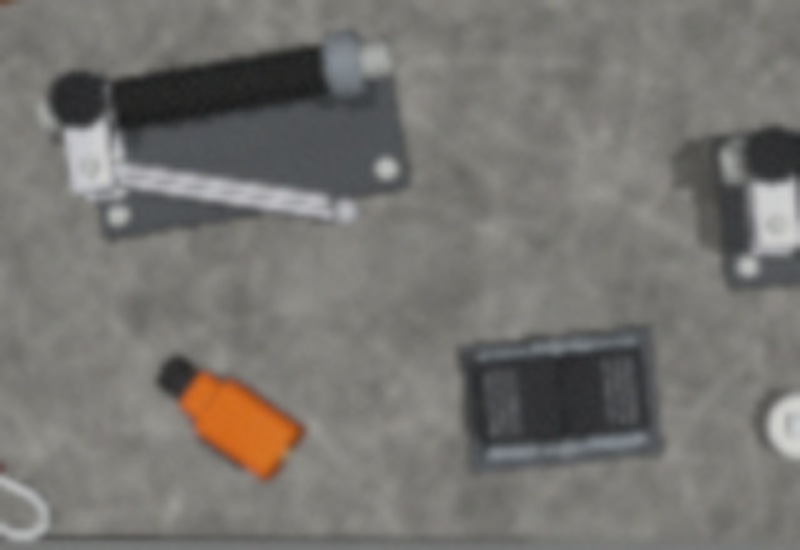

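View pics/tR.png

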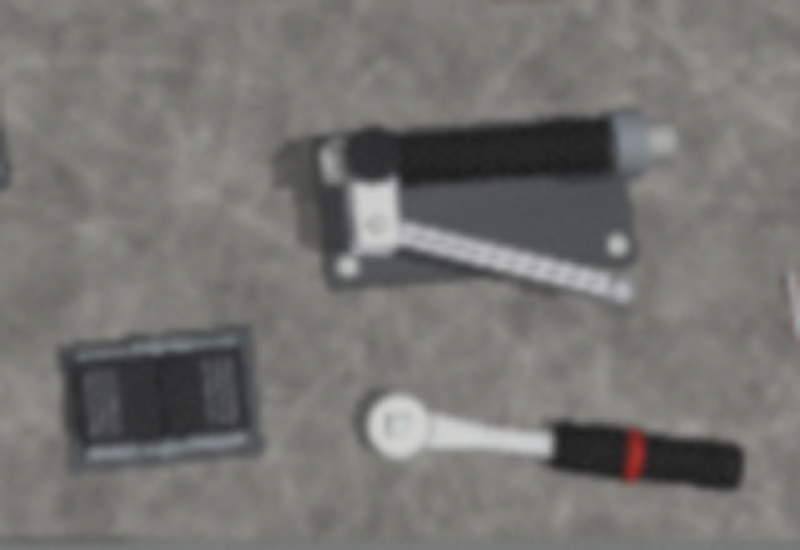

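View pics/sL.png

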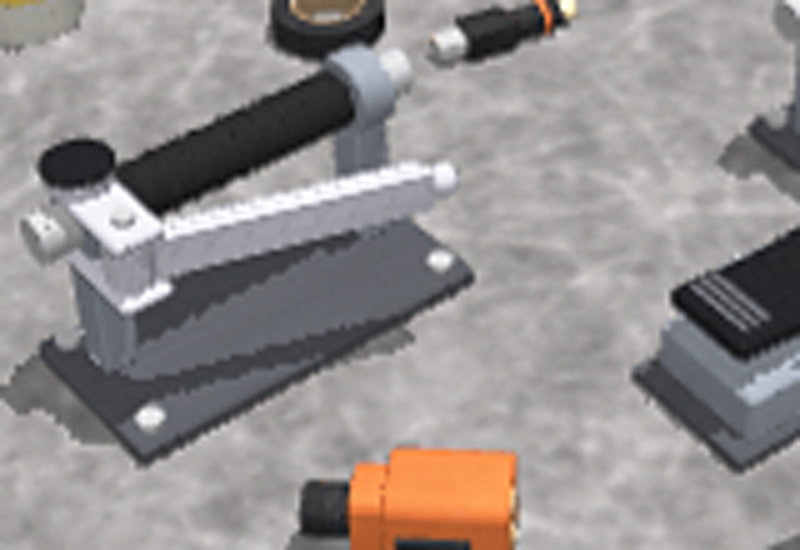

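View pics/sR.png

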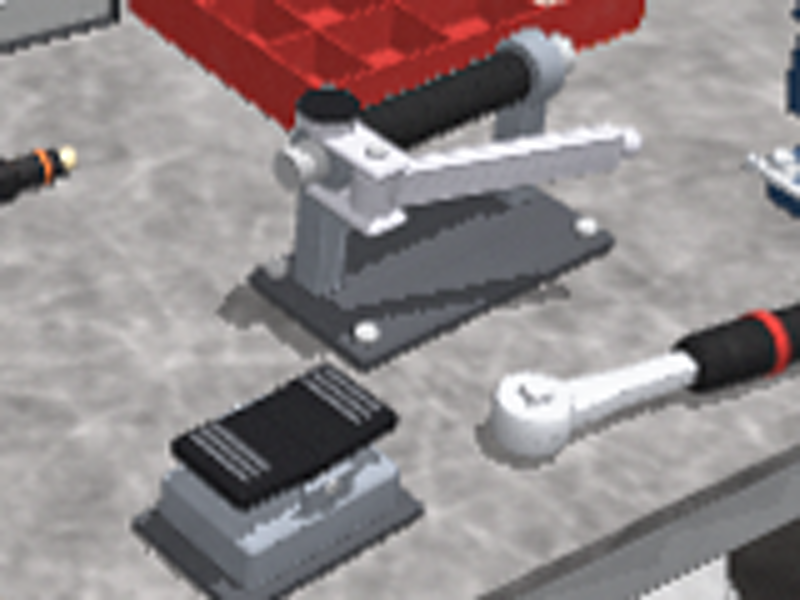

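```bash
cat > h.py <<'E'
import numpy as np,cv2
from scipy.optimize import least_squares
S={n:dict(np.load(n+"0.npz")) for n in("scene","top")}
def proj(n,P):
    s=S[n];P=np.atleast_2d(P).astype(float);M=s["cam_to_world"]
    c=(P-M[:3,3])@M[:3,:3]; x=c[:,0]/-c[:,2]; y=-c[:,1]/-c[:,2]; r=x*x+y*y;k=1+s["k1"]*r
    m=s["mtx"];return np.c_[m[0,0]*x*k+m[0,2],m[1,1]*y*k+m[1,2]]
def unc(o,p): return (np.array(p)+.5)/5-.5+np.array(o)
def W(q,L): 
    c,s=np.cos(q[2]),np.sin(q[2]);return np.array([q[0]+c*L[0]-s*L[1],q[1]+s*L[0]+c*L[1],L[2]])
def fit(obs,q0):
    f=lambda q:np.concatenate([(proj(n,W(q,L))[0]-p) for n,L,p in obs])
    r=least_squares(f,q0,loss="soft_l1");return r.x,r.fun.reshape(-1,2)
E
python3 - <<'E'
from h import *
tL=(140,160);tR=(220,160);sL=(140,190);sR=(240,160)
A=[-60,90,10];B=[-60,-90,10];C=[30,90,10];l=[0,95,90];r=[0,-95,90];h=[0,70,120]
def mk(t,to,s,so):
    return [("top",L,unc(to,p)) for L,p in t]+[("scene",L,unc(so,p)) for L,p in s]
Lo=mk([(A,(110,240)),(B,(408,185)),(l,(42,112)),(r,(390,57)),(h,(78,97))],tL,[(A,(145,455)),(B,(473,272)),(l,(38,240)),(r,(402,68)),(h,(77,160))],sL)
Ro=mk([(A,(330,288)),(B,(634,264)),(l,(322,160)),(r,(677,140)),(h,(374,153))],tR,[(A,(366,357)),(B,(612,238)),(C,(262,268)),(l,(292,165)),(r,(572,52)),(h,(330,103))],sR)
k=[[24,46,58],[24,-46,58],[-24,-46,58],[-24,46,58]]
To=mk(list(zip(k,[(478,362),(638,350),(645,435),(485,447)])),tL,list(zip(k,[(330,365),(398,415),(245,505),(172,442)])),sR)
# scene rocker: far-left ... assign by fit below
for nm,o in(("L",Lo),("R",Ro),("T",To)):
    q,f=fit(o,[450,100 if nm!="R" else -100,0.05]);print(nm,q.round(3));print(f.round(1).tolist())
E
```

```text
L [572.809 230.888 -56.369]
[[-1.3, 0.2], [0.8, 0.5], [0.6, 1.2], [0.4, 0.1], [-0.2, 0.6], [-0.6, -0.6], [0.9, -1.3], [-1.1, -0.0], [-0.4, -0.5], [-0.1, -0.4]]
R [ 538.446 -136.007  -12.494]
[[-0.0, 0.2], [1.3, 0.6], [0.5, 1.2], [-0.6, 0.5], [0.6, 0.3], [-0.3, -0.1], [1.7, -1.1], [-2.9, -0.5], [-1.1, 0.3], [-1.5, -0.1], [0.1, -1.0]]
T [ 4.12051e+02  4.52480e+01 -1.14000e-01]
[[0.9, -4.9], [2.5, 1.5], [-0.9, 2.2], [-2.7, -4.2], [-33.8, 9.6], [-10.6, -11.5], [31.4, -16.6], [8.1, 8.0]]
```

```bash
cat >> h.py <<'E'
LQ=np.array([572.8,230.9,0.180]);RQ=np.array([538.4,-136.0,0.072])
E
python3 - <<'E'
from h import *
tL=(140,160);tR=(220,160);sL=(140,190);sR=(240,160)
k=[[24,46,58],[24,-46,58],[-24,-46,58],[-24,46,58]]
o=[("top",L,unc(tL,p)) for L,p in zip(k,[(478,362),(638,350),(645,435),(485,447)])]+[("scene",L,unc(sR,p)) for L,p in zip(k,[(172,442),(330,365),(398,415),(245,505)])]
k=[[37,55,5],[37,-55,5],[-37,-55,5],[-37,55,5]]
o+=[("top",L,unc(tL,p)) for L,p in zip(k,[(462,348),(650,328),(660,455),(475,470)])]+[("scene",k[0],unc(sR,(137,522))),("scene",k[2],unc(sR,(422,510)))]
q,f=fit(o,[400,50,0.05]);print(q.round(3));print(f.round(1).tolist())
for nm,q2,to,so,bt,bs in(("L",LQ,tL,sL,(345,210),(445,177)),("R",RQ,tR,sR,(624,291),(630,140))):
    f=lambda P:np.concatenate([proj("top",P)[0]-unc(to,bt),proj("scene",P)[0]-unc(so,bs)])
    r=least_squares(f,[500,100,90]);print(nm,"ball",r.x.round(1),r.fun.round(1))
    d=r.x[:2]-q2[:2];c,s=np.cos(q2[2]),np.sin(q2[2]);print(" in stand",c*d[0]+s*d[1],-s*d[0]+c*d[1])
    print(" blade world",W(q2,[-73,-23,90]).round(1))
E
```

```text
[4.07201e+02 4.55460e+01 1.04000e-01]
[[-1.2, 0.6], [0.5, -0.4], [1.0, 0.3], [-0.9, 1.3], [-0.6, -1.0], [-0.3, -2.0], [1.1, -0.7], [-0.5, -1.2], [-0.7, -0.0], [0.0, 0.1], [0.8, 0.7], [-0.9, 1.6], [-1.1, -0.4], [1.2, -0.1]]
L ball [505.8 159.6  90.4] [ 0.5  0.3 -0.5 -0.1]
 in stand -78.67312761975559 -58.19676096488036
 blade world [505.1 195.2  90. ]
R ball [ 464.9 -201.4   89.3] [ 0.  0. -0. -0.]
 in stand -78.01049601977994 -59.89399836948226
 blade world [ 467.2 -164.2   90. ]
```

```bash
cat >> h.py <<'E'
from scipy.spatial.transform import Rotation as Ro
def tgt(th,psi,sgn=1):
    th=np.radians(th);x=np.array([np.sin(th)*np.cos(psi),np.sin(th)*np.sin(psi),-np.cos(th)])
    y=sgn*np.array([-np.sin(psi),np.cos(psi),0]);return Ro.from_matrix(np.c_[x,y,np.cross(x,y)])
def delta(st,p=None,R=None):
    R0=Ro.from_rotvec(st["tcp_rot"]);o={}
    if p is not None:o["dp"]=R0.inv().apply(np.array(p)-st["position"]).round(1).tolist()
    if R is not None:o["ang"]=(R0.inv()*R).as_rotvec(degrees=True).round(1).tolist()
    return o
E
python3 - <<'E'
from h import *
from plant import sensors
st=sensors.state();print(Ro.from_rotvec(st["tcp_rot"]).as_matrix().round(3))
for s in(1,-1):print(s,delta(st,[440,195,200],tgt(30,0.0,s)),delta(st,None,tgt(0,0,s)))
E
```

```text
[[-0.     0.319  0.948]
 [-0.002  0.948 -0.319]
 [-1.    -0.002  0.   ]]
1 {'dp': [48.0, -324.2, 354.8], 'ang': [-18.2, -29.7, 5.0]} {'ang': [-18.6, -0.0, 0.1]}
-1 {'dp': [48.0, -324.2, 354.8], 'ang': [156.4, 7.0, 41.9]} {'ang': [161.4, 0.1, 0.0]}
```

Call:
play_rows:
  targets:
    - {"dp":[2,-20,21],"angular":[0,0,0],"jaw":1}
    - {"dp":[4,-46,49],"angular":[0,0,0],"jaw":1}
    - {"dp":[6,-72,77],"angular":[0,0,0],"jaw":1}
    - {"dp":[8,-98,105],"angular":[0,0,0],"jaw":1}
    - {"dp":[9,-124,133],"angular":[0,0,0],"jaw":1}
  squeeze: 20

```text
time: 0.52
position: [294.3, 454.0, 238.6]
tcp_rot: [0.254, 1.556, -0.255]
ft_force: [1.2, 0.5, -0.3]
opening: 25.7
```

Call:
play_rows:
  targets:
    - {"dp":[2,-24,26],"angular":[-2,-4,0.5],"jaw":1}
    - {"dp":[4,-48,52],"angular":[-4,-8,1],"jaw":1}
    - {"dp":[5,-72,78],"angular":[-7,-12,2],"jaw":1}
    - {"dp":[6,-96,104],"angular":[-10,-16,3],"jaw":1}
    - {"dp":[7,-120,128],"angular":[-12,-20,3.5],"jaw":1}

```text
time: 0.93
position: [377.6, 299.5, 232.1]
tcp_rot: [0.085, 1.212, -0.08]
ft_force: [0.1, 0.0, 0.1]
opening: 0.1
```

Run:
```python
from h import *
from plant import sensors
st=sensors.state();print(st["position"],st["joint_positions"].round(2),st["opening"])
print(delta(st,[435,195,130],tgt(30,0.0)))
```

```text
[377.58520197 299.52661975 232.14775202] [-1.13 -0.02  0.17  2.13  0.4   0.87  0.26] 0.14052132549339916
{'dp': [117.4, -100.1, 29.1], 'ang': [-6.1, -9.5, 1.4]}
```

Call:
play_rows:
  targets:
    - {"dp":[20,-20,6],"angular":[-1,-2,0],"jaw":1}
    - {"dp":[42,-40,12],"angular":[-2,-4,0],"jaw":1}
    - {"dp":[66,-60,18],"angular":[-3,-6,0.5],"jaw":1}
    - {"dp":[92,-80,24],"angular":[-5,-8,1],"jaw":1}
    - {"dp":[117,-100,29],"angular":[-6,-9.5,1.5],"jaw":1}

```text
time: 1.35
position: [433.2, 196.3, 129.5]
tcp_rot: [0.004, 1.05, 0.001]
ft_force: [2.6, -0.4, -0.2]
opening: -0.1
```

Run:
```python
from h import *
from plant import sensors,eyes
st=sensors.state();print(st["position"],st["joint_positions"].round(2),st["ft_force"])
print(delta(st,[475,195,100],tgt(30,0.0)))
s=eyes.snapshot("scene");cv2.imwrite("pics/s1.png",cv2.resize(s["img"][150:350,100:367],(800,600)))
```

```text
[433.18929518 196.28626776 129.45313124] [-1.02  0.06  0.28  2.4   0.88  0.42  0.05] [ 2.58542623 -0.35916605 -0.23378997]
{'dp': [46.4, -1.4, 21.6], 'ang': [-0.1, -0.2, -0.2]}
```

View pics/s1.png

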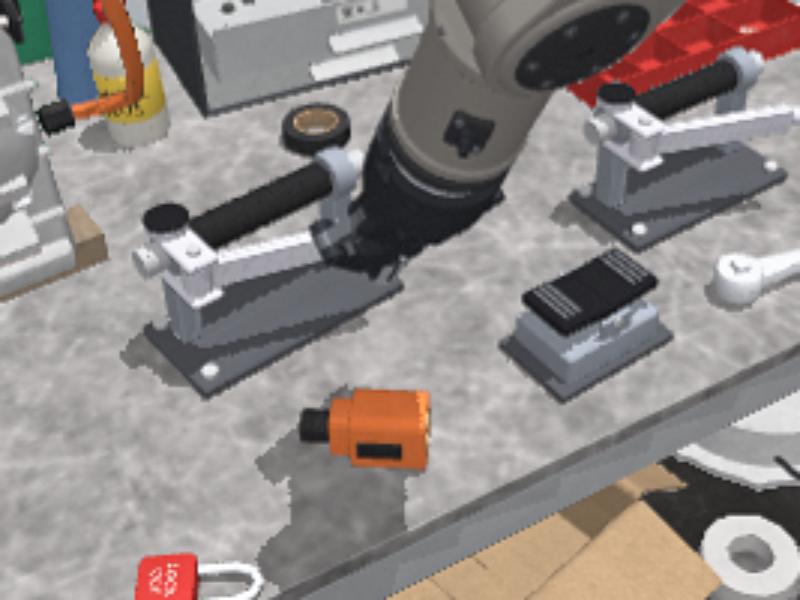

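Call:
play_rows:
  targets:
    - {"dp":[12,0,5],"angular":[0,0,0],"jaw":1}
    - {"dp":[24,-1,11],"angular":[0,0,0],"jaw":1}
    - {"dp":[36,-1,17],"angular":[0,0,0],"jaw":1}
    - {"dp":[46,-1,22],"angular":[0,0,0],"jaw":1}
    - {"dp":[46,-1,22],"angular":[0,0,0],"jaw":1}

```text
time: 1.82
position: [476.4, 195.5, 100.5]
tcp_rot: [0.004, 1.051, -0.004]
ft_force: [-0.5, 0.2, -0.2]
opening: 0.3
```

Run:
```python
from h import *
from plant import sensors,eyes
st=sensors.state();print(st["position"],st["joint_positions"].round(2),st["ft_force"])
print(delta(st,[495,198,99],tgt(30,0.0)))
s=eyes.snapshot("scene");cv2.imwrite("pics/s2.png",cv2.resize(s["img"][180:300,150:310],(800,600)))
s=eyes.snapshot("top");cv2.imwrite("pics/t2.png",cv2.resize(s["img"][140:260,130:290],(800,600)))
```

```text
[476.40302072 195.51073052 100.51167379] [-0.97  0.2   0.33  2.35  0.95  0.31  0.03] [-0.46074784  0.23674618 -0.17192947]
{'dp': [10.5, 2.6, 15.4], 'ang': [-0.3, -0.2, 0.1]}
```

View pics/s2.png

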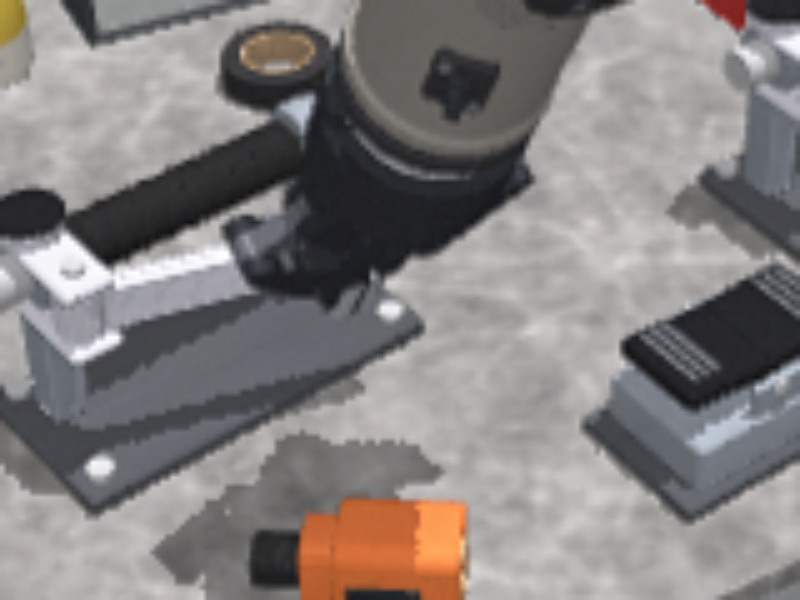

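View pics/t2.png

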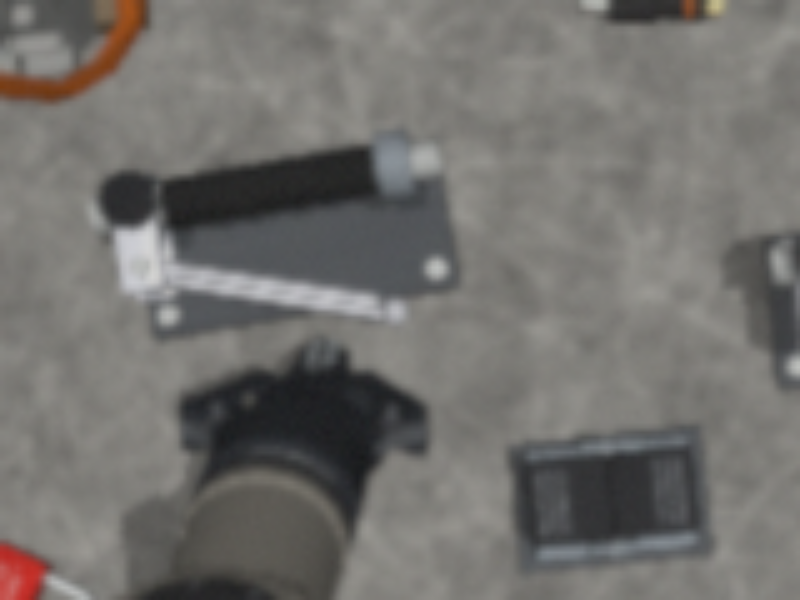

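Call:
play_rows:
  targets:
    - {"dp":[0,0,1],"angular":[0,3,0],"jaw":1}
    - {"dp":[0,1,2],"angular":[0,6,0],"jaw":1}
    - {"dp":[0,1,2],"angular":[0,10,0],"jaw":1}
    - {"dp":[0,1,2],"angular":[0,10,0],"jaw":1}
    - {"dp":[0,1,2],"angular":[0,10,0],"jaw":1}

```text
time: 2.33
position: [478.3, 197.6, 103.7]
tcp_rot: [0.008, 1.224, -0.001]
ft_force: [1.1, -0.9, -0.5]
opening: 0.1
```

```bash
cat > s.py <<'E'
import sys
from h import *
from plant import sensors
st=sensors.state();print(st["position"].round(1),st["joint_positions"].round(2),st["ft_force"].round(1),st["time"])
a=[float(v) for v in sys.argv[1:]]
if a:print(delta(st,a[:3],tgt(a[3],a[4])))
R0=Ro.from_rotvec(st["tcp_rot"]);print("fwd1mm@yaw0,.18,.07:",[R0.inv().apply([np.cos(y),np.sin(y),0]).round(3).tolist() for y in(0,.18,.07)])
E
python3 s.py 490 197 102 20 0
```

```text
[478.3 197.6 103.7] [-0.7   0.21  0.12  2.23  0.39  0.44  0.65] [ 1.1 -0.9 -0.5] 2.3333
{'dp': [5.6, -0.5, 10.4], 'ang': [-0.4, -0.1, -0.2]}
fwd1mm@yaw0,.18,.07: [[0.34, 0.005, 0.94], [0.335, 0.184, 0.924], [0.34, 0.074, 0.938]]
```

Call:
play_rows:
  targets:
    - {"dp":[2,0,3],"angular":[0,0,0],"jaw":1}
    - {"dp":[4,0,6],"angular":[0,0,0],"jaw":1}
    - {"dp":[5,0,9],"angular":[0,0,0],"jaw":1}
    - {"dp":[6,0,12],"angular":[0,0,0],"jaw":1}
    - {"dp":[6,0,12],"angular":[0,0,0],"jaw":1}

```text
time: 2.75
position: [490.8, 197.1, 100.6]
tcp_rot: [0.004, 1.225, -0.001]
ft_force: [-0.2, 0.2, -0.3]
opening: -0.1
```

Call:
play_rows:
  targets:
    - {"dp":[1,0,2],"angular":[0,0,0],"jaw":1}
    - {"dp":[2,0,4],"angular":[0,0,0],"jaw":1}
    - {"dp":[2,1,6],"angular":[0,0,0],"jaw":1}
    - {"dp":[3,1,8],"angular":[0,0,0],"jaw":1}
    - {"dp":[3,1,8],"angular":[0,0,0],"jaw":1}

```text
time: 3.17
position: [498.9, 197.2, 100.1]
tcp_rot: [0.004, 1.226, -0.003]
ft_force: [-2.2, -1.6, 0.4]
opening: 0.2
```

Call:
play_rows:
  targets:
    - {"dp":[1,0,2],"angular":[0,0,0],"jaw":1}
    - {"dp":[1,0,4],"angular":[0,0,0],"jaw":1}
    - {"dp":[2,1,6],"angular":[0,0,0],"jaw":1}
    - {"dp":[3,1,8],"angular":[0,0,0],"jaw":1}
    - {"dp":[3,1,8],"angular":[0,0,0],"jaw":1}

```text
time: 3.58
position: [508.0, 198.6, 100.3]
tcp_rot: [0.004, 1.225, -0.002]
ft_force: [-3.6, -2.6, 0.1]
opening: -0.2
```

Call:
play_rows:
  targets:
    - {"dp":[1,0,2],"angular":[0,0,0],"jaw":1}
    - {"dp":[1,0,3],"angular":[0,0,0],"jaw":1}
    - {"dp":[2,1,4],"angular":[0,0,0],"jaw":1}
    - {"dp":[2,1,6],"angular":[0,0,0],"jaw":1}
    - {"dp":[2,1,6],"angular":[0,0,0],"jaw":1}

```text
time: 4.0
position: [511.7, 199.2, 99.6]
tcp_rot: [0.003, 1.23, -0.003]
ft_force: [-10.3, -2.8, 5.7]
opening: -0.1
```

```bash
python3 s.py
python3 - <<'E'
from h import *
from plant import eyes
s=eyes.snapshot("top");cv2.imwrite("pics/t3.png",cv2.resize(s["img"][140:260,130:290],(800,600)))
E
```

```text
[511.7 199.2  99.6] [-0.65  0.26  0.11  2.16  0.35  0.45  0.72] [-10.3  -2.8   5.7] 4.0
fwd1mm@yaw0,.18,.07: [[0.335, 0.004, 0.942], [0.329, 0.183, 0.927], [0.334, 0.074, 0.94]]
```

View pics/t3.png

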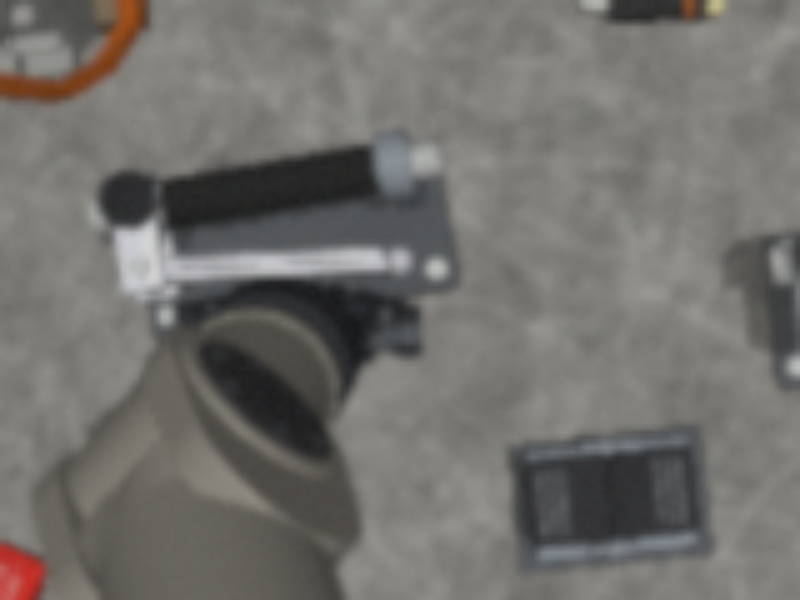

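Call:
play_rows:
  targets:
    - {"dp":[0.5,0.3,1.5],"angular":[0,0,0],"jaw":1}
    - {"dp":[0.5,0.3,1.5],"angular":[0,0,0],"jaw":1}
    - {"dp":[0.5,0.3,1.5],"angular":[0,0,0],"jaw":1}
    - {"dp":[0.5,0.3,1.5],"angular":[0,0,0],"jaw":1}
    - {"dp":[0.5,0.3,1.5],"angular":[0,0,0],"jaw":1}

```text
time: 4.47
position: [512.1, 199.3, 99.5]
tcp_rot: [0.002, 1.231, -0.003]
ft_force: [-14.8, -3.9, 9.7]
opening: 0.0
```

Call:
play_rows:
  targets:
    - {"dp":[0,0,0],"angular":[0,0,0],"jaw":1}
    - {"dp":[0,0,0],"angular":[0,0,0],"jaw":1}
    - {"dp":[0,0,0],"angular":[0,0,0],"jaw":1}
    - {"dp":[0,0,0],"angular":[0,0,0],"jaw":1}
    - {"dp":[0,0,0],"angular":[0,0,0],"jaw":1}

```text
time: 4.88
position: [512.1, 199.3, 99.5]
tcp_rot: [0.002, 1.231, -0.003]
ft_force: [-15.0, -2.9, 9.0]
opening: 0.2
```

Call:
play_rows:
  targets:
    - {"dp":[0,0,0],"angular":[0,0,0],"jaw":1}
    - {"dp":[0,0,0],"angular":[0,0,0],"jaw":1}
    - {"dp":[0,0,0],"angular":[0,0,0],"jaw":1}
    - {"dp":[0,0,0],"angular":[0,0,0],"jaw":1}
    - {"dp":[0,0,0],"angular":[0,0,0],"jaw":1}

```text
time: 5.3
position: [512.1, 199.2, 99.5]
tcp_rot: [0.002, 1.231, -0.004]
ft_force: [-14.6, -3.7, 9.6]
opening: 0.1
```

Call:
play_rows:
  targets:
    - {"dp":[0,0,0],"angular":[0,0,0],"jaw":1}
    - {"dp":[0,0,0],"angular":[0,0,0],"jaw":1}
    - {"dp":[0,0,0],"angular":[0,0,0],"jaw":1}
    - {"dp":[0,0,0],"angular":[0,0,0],"jaw":1}
    - {"dp":[0,0,0],"angular":[0,0,0],"jaw":1}

```text
time: 5.72
position: [512.1, 199.2, 99.5]
tcp_rot: [0.002, 1.231, -0.004]
ft_force: [-15.6, -2.8, 8.6]
opening: -0.3
```

```bash
python3 s.py
```

```text
[512.1 199.2  99.5] [-0.64  0.26  0.1   2.16  0.35  0.45  0.72] [-15.6  -2.8   8.6] 5.7167
fwd1mm@yaw0,.18,.07: [[0.333, 0.004, 0.943], [0.327, 0.183, 0.927], [0.332, 0.074, 0.94]]
```

Call:
play_rows:
  targets:
    - {"dp":[-3,0,-8],"angular":[0,0,0],"jaw":1}
    - {"dp":[-6,0,-17],"angular":[0,0,0],"jaw":1}
    - {"dp":[-10,0,-28],"angular":[0,0,0],"jaw":1}
    - {"dp":[-14,0,-40],"angular":[0,0,0],"jaw":1}
    - {"dp":[-20,0,-54],"angular":[0,0,0],"jaw":1}

```text
time: 6.13
position: [459.4, 202.6, 102.5]
tcp_rot: [0.007, 1.22, 0.003]
ft_force: [-0.2, 0.1, 0.2]
opening: 0.1
```

```bash
python3 s.py 415 100 180 20 0
python3 - <<'E'
from h import *
from plant import eyes
s=eyes.snapshot("top");cv2.imwrite("pics/t4.png",cv2.resize(s["img"][140:260,130:290],(800,600)))
E
```

```text
[459.4 202.6 102.5] [-0.74  0.18  0.12  2.27  0.42  0.43  0.58] [-0.2  0.1  0.2] 6.1333
{'dp': [-88.7, -102.1, -14.7], 'ang': [-0.2, 0.1, -0.4]}
fwd1mm@yaw0,.18,.07: [[0.343, 0.001, 0.939], [0.339, 0.18, 0.923], [0.343, 0.071, 0.937]]
```

View pics/t4.png

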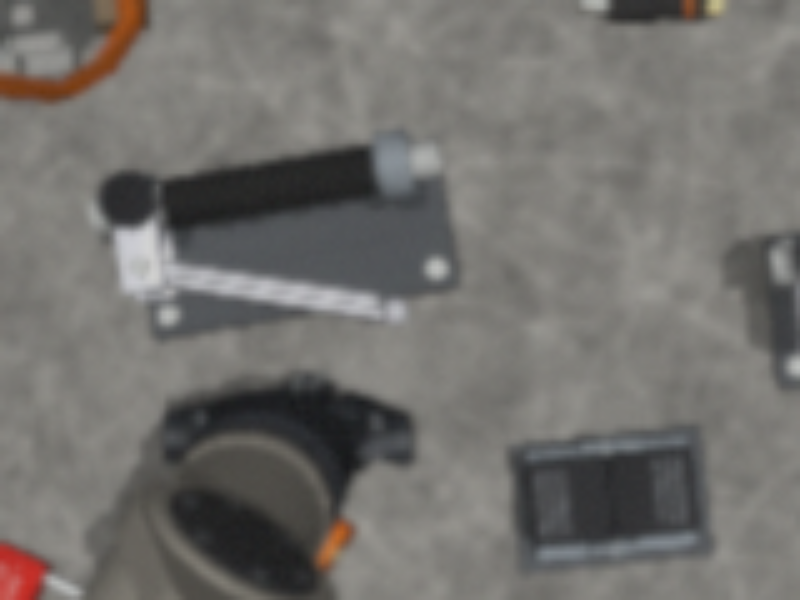

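```bash
python3 s.py 440 90 170 10 0; python3 s.py 440 -60 170 10 -.1
```

```text
[456.1 202.2 101.7] [-0.74  0.18  0.12  2.27  0.42  0.44  0.58] [-2.4 -0.5 -0.9] 6.1833
{'dp': [-70.2, -111.8, 8.3], 'ang': [-0.1, 9.9, -0.3]}
fwd1mm@yaw0,.18,.07: [[0.34, -0.0, 0.94], [0.336, 0.179, 0.925], [0.34, 0.07, 0.938]]
[456.1 202.2 101.7] [-0.74  0.18  0.12  2.27  0.42  0.44  0.58] [-2.4 -0.5 -0.9] 6.1833
{'dp': [-71.0, -261.8, 8.6], 'ang': [5.5, 9.9, -1.8]}
fwd1mm@yaw0,.18,.07: [[0.34, -0.0, 0.94], [0.336, 0.179, 0.925], [0.34, 0.07, 0.938]]
```

Call:
play_rows:
  targets:
    - {"dp":[-15,-10,2],"angular":[0,2,0],"jaw":1}
    - {"dp":[-32,-30,4],"angular":[0,4,0],"jaw":1}
    - {"dp":[-48,-55,6],"angular":[0,6,0],"jaw":1}
    - {"dp":[-62,-82,8],"angular":[0,8,0],"jaw":1}
    - {"dp":[-70,-112,8],"angular":[0,10,0],"jaw":1}

```text
time: 6.6
position: [444.4, 89.3, 172.8]
tcp_rot: [0.006, 1.392, 0.005]
ft_force: [0.2, -0.1, 0.8]
opening: -0.2
```

```bash
python3 s.py 430 -60 165 12 -.1
```

```text
[444.4  89.3 172.8] [-0.48  0.03  0.15  2.2   0.07  0.75  1.2 ] [ 0.2 -0.1  0.8] 6.6
{'dp': [4.1, -149.3, -15.4], 'ang': [5.6, -1.8, -1.5]}
fwd1mm@yaw0,.18,.07: [[0.177, -0.0, 0.984], [0.176, 0.179, 0.968], [0.177, 0.07, 0.982]]
```

Call:
play_rows:
  targets:
    - {"dp":[1,-28,-3],"angular":[1,0,0],"jaw":1}
    - {"dp":[2,-58,-6],"angular":[2,-1,0],"jaw":1}
    - {"dp":[3,-88,-9],"angular":[3,-1,-1],"jaw":1}
    - {"dp":[4,-120,-12],"angular":[4,-2,-1],"jaw":1}
    - {"dp":[4,-150,-15],"angular":[5.5,-2,-1.5],"jaw":1}

```text
time: 7.02
position: [428.2, -63.3, 163.6]
tcp_rot: [0.066, 1.358, -0.089]
ft_force: [0.7, 0.8, 0.2]
opening: 0.2
```

```bash
python3 s.py 420 -158 130 15 -.1;python3 s.py 425 -160 103 15 -.1
```

```text
[428.2 -63.3 163.6] [-0.3  -0.02  0.33  2.28  0.04  0.68  1.47] [0.7 0.8 0.2] 7.0167
{'dp': [33.6, -94.9, -5.7], 'ang': [-0.1, -2.9, 0.3]}
fwd1mm@yaw0,.18,.07: [[0.209, 0.103, 0.973], [0.201, 0.279, 0.939], [0.207, 0.172, 0.963]]
[428.2 -63.3 163.6] [-0.3  -0.02  0.33  2.28  0.04  0.68  1.47] [0.7 0.8 0.2] 7.0167
{'dp': [61.1, -96.3, -6.3], 'ang': [-0.1, -2.9, 0.3]}
fwd1mm@yaw0,.18,.07: [[0.209, 0.103, 0.973], [0.201, 0.279, 0.939], [0.207, 0.172, 0.963]]
```

Call:
play_rows:
  targets:
    - {"dp":[4,-24,-2],"angular":[0,0,0],"jaw":1}
    - {"dp":[10,-48,-3],"angular":[0,-1,0],"jaw":1}
    - {"dp":[22,-72,-5],"angular":[0,-2,0],"jaw":1}
    - {"dp":[40,-92,-6],"angular":[0,-3,0],"jaw":1}
    - {"dp":[58,-96,-6],"angular":[0,-3,0],"jaw":1}

```text
time: 7.43
position: [424.6, -162.3, 106.2]
tcp_rot: [0.063, 1.303, -0.097]
ft_force: [-0.4, 0.9, 0.3]
opening: -0.1
```

```bash
python3 s.py 445 -162 103 15 -.1
python3 - <<'E'
from h import *
from plant import eyes
s=eyes.snapshot("top");cv2.imwrite("pics/t5.png",cv2.resize(s["img"][140:260,220:380],(800,600)))
E
```

```text
[ 424.6 -162.3  106.2] [-0.13  0.12  0.46  2.33 -0.23  0.46  1.98] [-0.4  0.9  0.3] 7.4333
{'dp': [8.4, 2.5, 18.7], 'ang': [-0.3, 0.3, 0.5]}
fwd1mm@yaw0,.18,.07: [[0.261, 0.107, 0.959], [0.25, 0.283, 0.926], [0.258, 0.176, 0.95]]
```

View pics/t5.png

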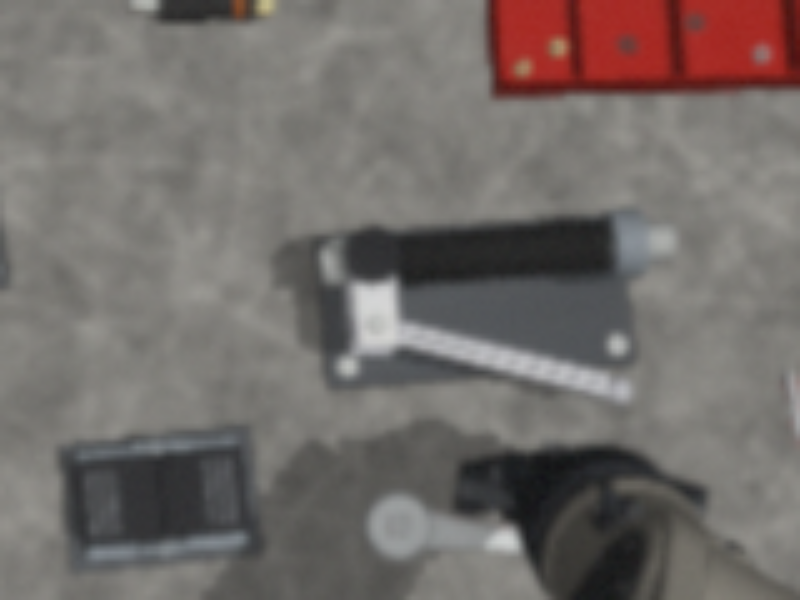

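Call:
play_rows:
  targets:
    - {"dp":[2,1,6],"angular":[0,0,0],"jaw":1}
    - {"dp":[4,1,12],"angular":[0,0,0],"jaw":1}
    - {"dp":[6,2,17],"angular":[0,0,0],"jaw":1}
    - {"dp":[8,2,21],"angular":[0,0,0],"jaw":1}
    - {"dp":[9,2,24],"angular":[0,0,0],"jaw":1}

```text
time: 7.9
position: [450.5, -158.0, 103.3]
tcp_rot: [0.061, 1.309, -0.089]
ft_force: [-0.7, 0.1, -1.0]
opening: -0.3
```

Call:
play_rows:
  targets:
    - {"dp":[0.5,0,2],"angular":[0,0,0],"jaw":1}
    - {"dp":[1,0,4],"angular":[0,0,0],"jaw":1}
    - {"dp":[1.5,1,6],"angular":[0,0,0],"jaw":1}
    - {"dp":[2,1,8],"angular":[0,0,0],"jaw":1}
    - {"dp":[2,1,8],"angular":[0,0,0],"jaw":1}

```text
time: 8.32
position: [456.5, -158.5, 102.3]
tcp_rot: [0.063, 1.312, -0.09]
ft_force: [-2.6, 0.1, 1.0]
opening: -0.3
```

Call:
play_rows:
  targets:
    - {"dp":[0.5,0,2],"angular":[0,0,0],"jaw":1}
    - {"dp":[1,0,4],"angular":[0,0,0],"jaw":1}
    - {"dp":[1.5,1,6],"angular":[0,0,0],"jaw":1}
    - {"dp":[2,1,8],"angular":[0,0,0],"jaw":1}
    - {"dp":[2,1,8],"angular":[0,0,0],"jaw":1}

```text
time: 8.73
position: [465.1, -158.5, 102.3]
tcp_rot: [0.063, 1.312, -0.091]
ft_force: [-3.2, -1.4, -0.1]
opening: -0.0
```

Call:
play_rows:
  targets:
    - {"dp":[0.5,0,2],"angular":[0,0,0],"jaw":1}
    - {"dp":[1,0,4],"angular":[0,0,0],"jaw":1}
    - {"dp":[1.5,1,6],"angular":[0,0,0],"jaw":1}
    - {"dp":[2,1,8],"angular":[0,0,0],"jaw":1}
    - {"dp":[2,1,8],"angular":[0,0,0],"jaw":1}

```text
time: 9.15
position: [473.6, -158.3, 102.5]
tcp_rot: [0.063, 1.312, -0.09]
ft_force: [-3.2, -2.0, -0.6]
opening: -0.3
```

Call:
play_rows:
  targets:
    - {"dp":[0.5,0,2],"angular":[0,0,0],"jaw":1}
    - {"dp":[1,0,4],"angular":[0,0,0],"jaw":1}
    - {"dp":[1.5,0.5,5],"angular":[0,0,0],"jaw":1}
    - {"dp":[1.5,0.5,6],"angular":[0,0,0],"jaw":1}
    - {"dp":[1.5,0.5,6],"angular":[0,0,0],"jaw":1}

```text
time: 9.57
position: [479.7, -158.3, 102.6]
tcp_rot: [0.063, 1.312, -0.09]
ft_force: [-4.2, -3.1, -1.3]
opening: 0.0
```

Call:
play_rows:
  targets:
    - {"dp":[0.5,0,2],"angular":[0,0,0],"jaw":1}
    - {"dp":[1,0,4],"angular":[0,0,0],"jaw":1}
    - {"dp":[1.5,0.5,5],"angular":[0,0,0],"jaw":1}
    - {"dp":[1.5,0.5,6],"angular":[0,0,0],"jaw":1}
    - {"dp":[1.5,0.5,6],"angular":[0,0,0],"jaw":1}

```text
time: 9.98
position: [485.8, -158.5, 102.7]
tcp_rot: [0.063, 1.312, -0.09]
ft_force: [-4.6, -3.1, -2.1]
opening: 0.3
```

Call:
play_rows:
  targets:
    - {"dp":[0.5,0,1],"angular":[0,0,0],"jaw":1}
    - {"dp":[0.5,0,2],"angular":[0,0,0],"jaw":1}
    - {"dp":[1,0,3],"angular":[0,0,0],"jaw":1}
    - {"dp":[1,0.5,4],"angular":[0,0,0],"jaw":1}
    - {"dp":[1,0.5,4],"angular":[0,0,0],"jaw":1}

```text
time: 10.4
position: [490.0, -158.4, 102.8]
tcp_rot: [0.063, 1.312, -0.09]
ft_force: [-5.2, -2.5, -2.2]
opening: -0.1
```

```bash
python3 s.py
python3 - <<'E'
from h import *
from plant import eyes
s=eyes.snapshot("top");cv2.imwrite("pics/t6.png",cv2.resize(s["img"][140:260,220:380],(800,600)))
s=eyes.snapshot("scene");cv2.imwrite("pics/s6.png",cv2.resize(s["img"][150:270,260:420],(800,600)))
E
```

```text
[ 490.  -158.4  102.8] [-0.13  0.24  0.42  2.2  -0.29  0.49  1.99] [-5.2 -2.5 -2.2] 10.4
fwd1mm@yaw0,.18,.07: [[0.254, 0.102, 0.962], [0.244, 0.278, 0.929], [0.251, 0.171, 0.953]]
```

View pics/t6.png

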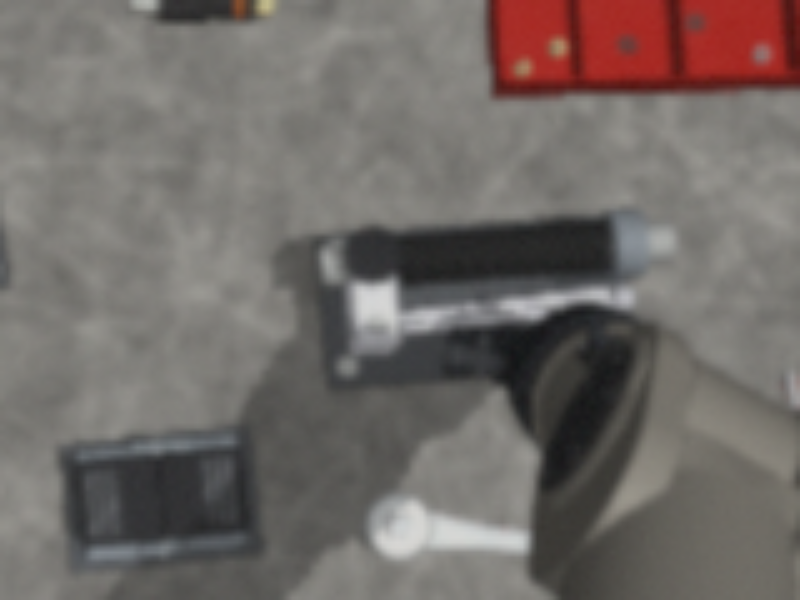

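View pics/s6.png

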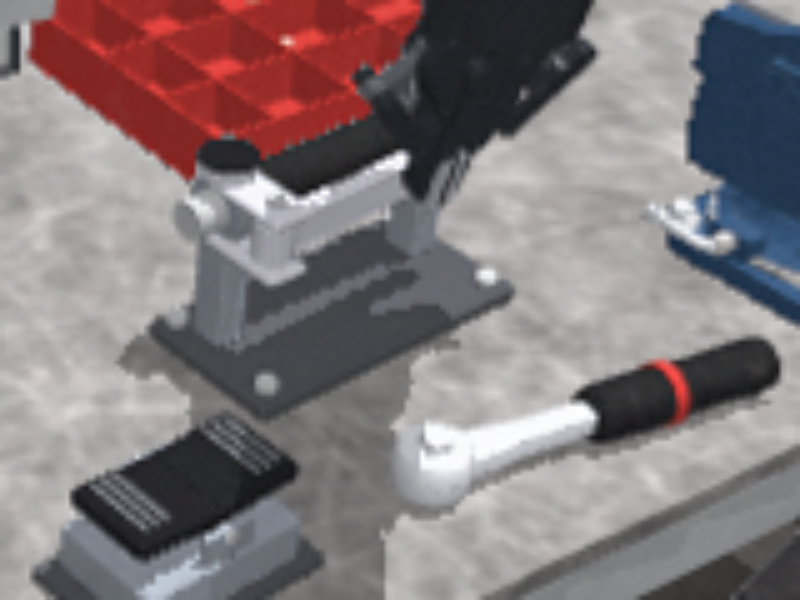

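Call:
play_rows:
  targets:
    - {"dp":[0.3,0,1],"angular":[0,0,0],"jaw":1}
    - {"dp":[0.5,0,2],"angular":[0,0,0],"jaw":1}
    - {"dp":[1,0,3],"angular":[0,0,0],"jaw":1}
    - {"dp":[1,0.5,3.5],"angular":[0,0,0],"jaw":1}
    - {"dp":[1,0.5,3.5],"angular":[0,0,0],"jaw":1}

```text
time: 10.92
position: [493.7, -158.2, 102.8]
tcp_rot: [0.063, 1.311, -0.09]
ft_force: [-3.8, -2.0, -1.7]
opening: -0.2
```

Call:
play_rows:
  targets:
    - {"dp":[0.3,0,1],"angular":[0,0,0],"jaw":1}
    - {"dp":[0.5,0,1.5],"angular":[0,0,0],"jaw":1}
    - {"dp":[0.5,0,2],"angular":[0,0,0],"jaw":1}
    - {"dp":[0.5,0,2],"angular":[0,0,0],"jaw":1}
    - {"dp":[0.5,0,2],"angular":[0,0,0],"jaw":1}

```text
time: 11.33
position: [494.7, -158.2, 102.5]
tcp_rot: [0.064, 1.313, -0.09]
ft_force: [-6.9, -0.8, 0.4]
opening: 0.1
```

Call:
play_rows:
  targets:
    - {"dp":[0.5,0,1],"angular":[0,0,0],"jaw":1}
    - {"dp":[0.5,0,2],"angular":[0,0,0],"jaw":1}
    - {"dp":[0.5,0,2],"angular":[0,0,0],"jaw":1}
    - {"dp":[0.5,0,2],"angular":[0,0,0],"jaw":1}
    - {"dp":[0.5,0,2],"angular":[0,0,0],"jaw":1}

```text
time: 11.75
position: [495.2, -158.2, 102.2]
tcp_rot: [0.065, 1.316, -0.089]
ft_force: [-12.4, -0.6, 5.8]
opening: -0.2
```

Call:
play_rows:
  targets:
    - {"dp":[0,0,0],"angular":[0,0,0],"jaw":1}
    - {"dp":[0,0,0],"angular":[0,0,0],"jaw":1}
    - {"dp":[0,0,0],"angular":[0,0,0],"jaw":1}
    - {"dp":[0,0,0],"angular":[0,0,0],"jaw":1}
    - {"dp":[0,0,0],"angular":[0,0,0],"jaw":1}

```text
time: 12.17
position: [495.2, -158.2, 102.2]
tcp_rot: [0.065, 1.316, -0.089]
ft_force: [-11.1, -0.9, 6.0]
opening: 0.2
```

Call:
play_rows:
  targets:
    - {"dp":[0,0,0],"angular":[0,0,0],"jaw":1}
    - {"dp":[0,0,0],"angular":[0,0,0],"jaw":1}
    - {"dp":[0,0,0],"angular":[0,0,0],"jaw":1}
    - {"dp":[0,0,0],"angular":[0,0,0],"jaw":1}
    - {"dp":[0,0,0],"angular":[0,0,0],"jaw":1}

```text
time: 12.58
position: [495.2, -158.2, 102.2]
tcp_rot: [0.065, 1.316, -0.089]
ft_force: [-12.4, -0.9, 6.5]
opening: -0.3
```

Call:
play_rows:
  targets:
    - {"dp":[0,0,0],"angular":[0,0,0],"jaw":1}
    - {"dp":[0,0,0],"angular":[0,0,0],"jaw":1}
    - {"dp":[0,0,0],"angular":[0,0,0],"jaw":1}
    - {"dp":[0,0,0],"angular":[0,0,0],"jaw":1}
    - {"dp":[0,0,0],"angular":[0,0,0],"jaw":1}

```text
time: 13.0
position: [495.2, -158.2, 102.2]
tcp_rot: [0.065, 1.316, -0.089]
ft_force: [-11.5, -0.4, 6.0]
opening: -0.2
```

```bash
python3 s.py
python3 - <<'E'
from h import *
from plant import eyes
s=eyes.snapshot("scene");cv2.imwrite("pics/s7.png",cv2.resize(s["img"][150:270,260:420],(800,600)))
E
```

```text
[ 495.2 -158.2  102.2] [-0.12  0.25  0.42  2.18 -0.3   0.5   1.99] [-11.5  -0.4   6. ] 13.0
fwd1mm@yaw0,.18,.07: [[0.249, 0.102, 0.963], [0.24, 0.279, 0.93], [0.246, 0.171, 0.954]]
```

View pics/s7.png

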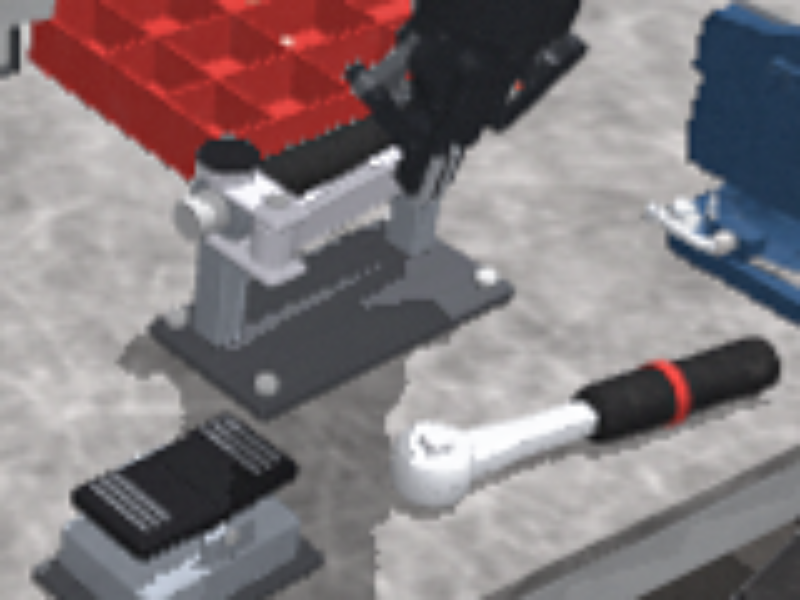

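Call:
play_rows:
  targets:
    - {"dp":[-2,-1,-8],"angular":[0,0,0],"jaw":1}
    - {"dp":[-5,-2,-18],"angular":[0,0,0],"jaw":1}
    - {"dp":[-8,-3,-30],"angular":[0,0,0],"jaw":1}
    - {"dp":[-13,-5,-44],"angular":[0,0,0],"jaw":1}
    - {"dp":[-18,-7,-60],"angular":[0,0,0],"jaw":1}

```text
time: 13.47
position: [436.6, -159.1, 106.4]
tcp_rot: [0.062, 1.305, -0.09]
ft_force: [0.2, -0.5, 0.1]
opening: 0.2
```

```bash
python3 s.py 415 -80 140 5 0
python3 - <<'E'
from h import *
from plant import eyes
s=eyes.snapshot("top");cv2.imwrite("pics/t8.png",cv2.resize(s["img"][140:260,220:380],(800,600)))
E
```

```text
[ 436.6 -159.1  106.4] [-0.13  0.14  0.45  2.3  -0.24  0.46  1.98] [ 0.2 -0.5  0.1] 13.4667
{'dp': [-40.5, 76.3, -19.6], 'ang': [-5.7, 10.1, 1.3]}
fwd1mm@yaw0,.18,.07: [[0.26, 0.101, 0.96], [0.25, 0.278, 0.928], [0.257, 0.171, 0.951]]
```

View pics/t8.png

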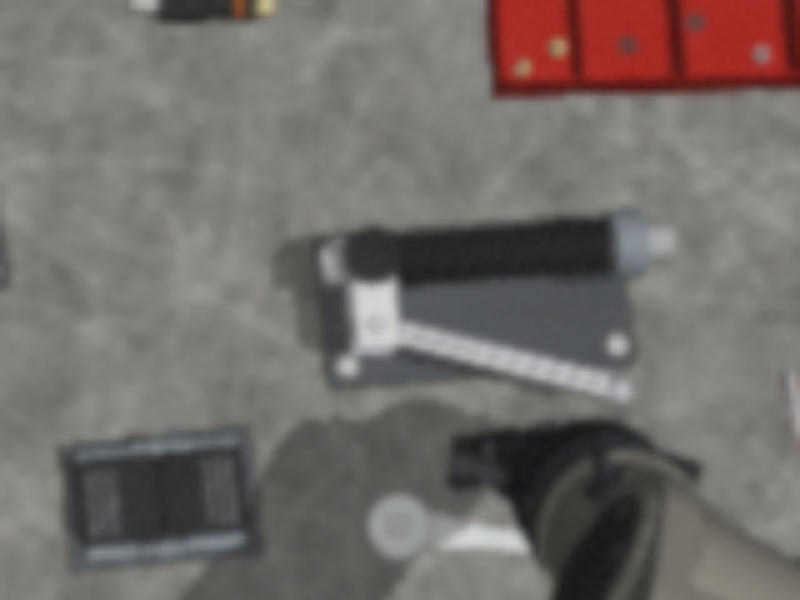

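Call:
play_rows:
  targets:
    - {"dp":[-12,8,-5],"angular":[-1,2,0],"jaw":1}
    - {"dp":[-24,20,-10],"angular":[-2,4,0],"jaw":1}
    - {"dp":[-34,38,-14],"angular":[-3,6,0],"jaw":1}
    - {"dp":[-38,58,-16],"angular":[-4,8,1],"jaw":1}
    - {"dp":[-40,76,-18],"angular":[-5,10,1],"jaw":1}

```text
time: 13.93
position: [417.7, -79.5, 141.0]
tcp_rot: [0.009, 1.481, -0.011]
ft_force: [1.6, -0.7, 0.1]
opening: -0.0
```

```bash
python3 s.py 413 10 100 0 .1
```

```text
[417.7 -79.5 141. ] [-0.3   0.07  0.42  2.23 -0.05  0.75  1.71] [ 1.6 -0.7  0.1] 13.9333
{'dp': [40.2, 89.5, -9.5], 'ang': [-6.5, 5.1, 0.4]}
fwd1mm@yaw0,.18,.07: [[0.09, 0.013, 0.996], [0.088, 0.192, 0.978], [0.089, 0.083, 0.993]]
```

Call:
play_rows:
  targets:
    - {"dp":[2,18,-2],"angular":[-1,1,0],"jaw":1}
    - {"dp":[8,40,-4],"angular":[-3,2,0],"jaw":1}
    - {"dp":[18,64,-6],"angular":[-4,3,0],"jaw":1}
    - {"dp":[30,84,-8],"angular":[-5,4,0],"jaw":1}
    - {"dp":[40,88,-10],"angular":[-6.5,5,0],"jaw":1}

```text
time: 14.35
position: [412.2, 11.9, 98.4]
tcp_rot: [-0.087, 1.567, 0.08]
ft_force: [-0.9, -1.1, 0.1]
opening: -0.1
```

```bash
python3 s.py 411 8 80 0 .1
python3 - <<'E'
from h import *
from plant import eyes
s=eyes.snapshot("scene");cv2.imwrite("pics/s9.png",cv2.resize(s["img"][170:290,220:380],(800,600)))
E
```

```text
[412.2  11.9  98.4] [-0.42  0.18  0.31  2.24 -0.07  0.73  1.62] [-0.9 -1.1  0.1] 14.35
{'dp': [18.4, -3.7, -1.6], 'ang': [0.4, 0.1, 0.3]}
fwd1mm@yaw0,.18,.07: [[0.002, -0.106, 0.994], [0.001, 0.073, 0.997], [0.002, -0.036, 0.999]]
```

View pics/s9.png

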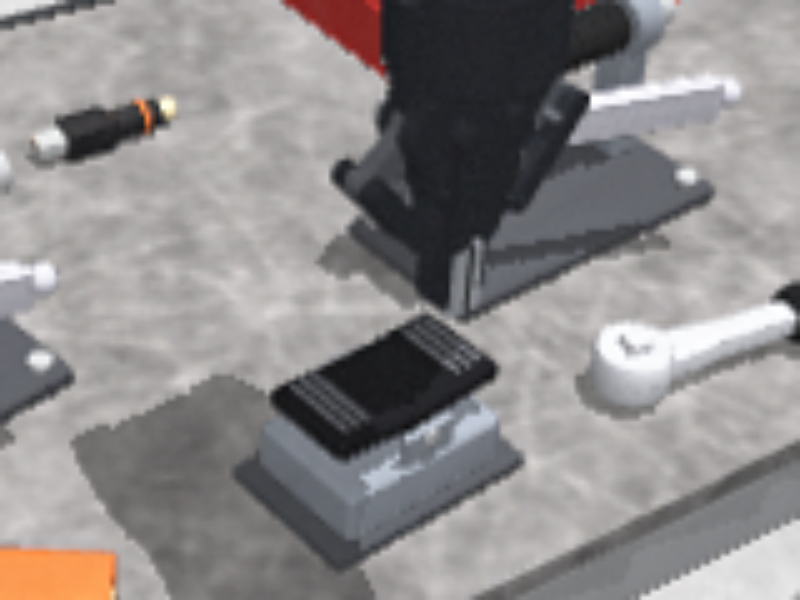

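Call:
play_rows:
  targets:
    - {"dp":[5,-2,-1],"angular":[0,0,0],"jaw":1}
    - {"dp":[10,-4,-1.5],"angular":[0,0,0],"jaw":1}
    - {"dp":[15,-4,-1.5],"angular":[0,0,0],"jaw":1}
    - {"dp":[19,-4,-1.5],"angular":[0,0,0],"jaw":1}
    - {"dp":[21,-4,-1.5],"angular":[0,0,0],"jaw":1}

```text
time: 14.82
position: [408.5, 2.4, 76.5]
tcp_rot: [-0.083, 1.573, 0.071]
ft_force: [0.1, 0.7, -0.2]
opening: -0.3
```

Call:
play_rows:
  targets:
    - {"dp":[1,0,0],"angular":[0,0,0],"jaw":1}
    - {"dp":[2,0,0],"angular":[0,0,0],"jaw":1}
    - {"dp":[3,0,0],"angular":[0,0,0],"jaw":1}
    - {"dp":[4,0,0],"angular":[0,0,0],"jaw":1}
    - {"dp":[4,0,0],"angular":[0,0,0],"jaw":1}

```text
time: 15.23
position: [408.8, 2.7, 72.9]
tcp_rot: [-0.084, 1.573, 0.072]
ft_force: [-0.3, -0.1, 0.8]
opening: 0.3
```

Call:
play_rows:
  targets:
    - {"dp":[1,0,0],"angular":[0,0,0],"jaw":1}
    - {"dp":[2,0,0],"angular":[0,0,0],"jaw":1}
    - {"dp":[2.5,0,0],"angular":[0,0,0],"jaw":1}
    - {"dp":[3,0,0],"angular":[0,0,0],"jaw":1}
    - {"dp":[3,0,0],"angular":[0,0,0],"jaw":1}

```text
time: 15.65
position: [408.8, 2.8, 69.9]
tcp_rot: [-0.084, 1.573, 0.072]
ft_force: [0.3, -1.8, 2.8]
opening: -0.1
```

Call:
play_rows:
  targets:
    - {"dp":[1,0.5,0],"angular":[0,0,0],"jaw":1}
    - {"dp":[1.5,1,0],"angular":[0,0,0],"jaw":1}
    - {"dp":[2,1,0],"angular":[0,0,0],"jaw":1}
    - {"dp":[2.5,1,0],"angular":[0,0,0],"jaw":1}
    - {"dp":[2.5,1,0],"angular":[0,0,0],"jaw":1}

```text
time: 16.07
position: [408.7, 3.9, 67.5]
tcp_rot: [-0.084, 1.573, 0.073]
ft_force: [0.8, -3.2, 5.6]
opening: -0.2
```

Call:
play_rows:
  targets:
    - {"dp":[1,0,0],"angular":[0,0,0],"jaw":1}
    - {"dp":[1.5,0,0],"angular":[0,0,0],"jaw":1}
    - {"dp":[2,0,0],"angular":[0,0,0],"jaw":1}
    - {"dp":[2,0,0],"angular":[0,0,0],"jaw":1}
    - {"dp":[2,0,0],"angular":[0,0,0],"jaw":1}

```text
time: 16.48
position: [408.8, 3.8, 66.8]
tcp_rot: [-0.083, 1.573, 0.073]
ft_force: [-3.7, -2.9, 20.4]
opening: 0.2
```

```bash
python3 s.py
python3 - <<'E'
from h import *
from plant import eyes
s=eyes.snapshot("scene");cv2.imwrite("pics/s10.png",cv2.resize(s["img"][190:310,220:380],(800,600)))
E
```

```text
[408.8   3.8  66.8] [-0.39  0.24  0.31  2.27 -0.11  0.66  1.66] [-3.7 -2.9 20.4] 16.4833
fwd1mm@yaw0,.18,.07: [[-0.004, -0.099, 0.995], [-0.005, 0.08, 0.997], [-0.004, -0.029, 1.0]]
```

View pics/s10.png

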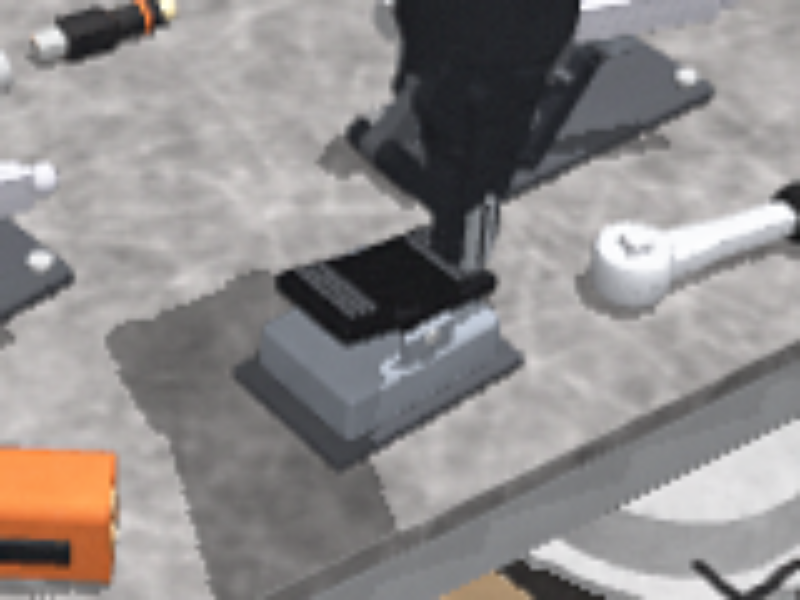

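Call:
play_rows:
  targets:
    - {"dp":[-3,0,0],"angular":[0,0,0],"jaw":1}
    - {"dp":[-12,0,0],"angular":[0,0,0],"jaw":1}
    - {"dp":[-30,0,0],"angular":[0,0,0],"jaw":1}
    - {"dp":[-55,0,0],"angular":[0,0,0],"jaw":1}
    - {"dp":[-85,0,0],"angular":[0,0,0],"jaw":1}

```text
time: 16.95
position: [406.8, 5.1, 150.2]
tcp_rot: [-0.085, 1.578, 0.073]
ft_force: [0.5, 0.5, -0.4]
opening: 0.0
```

Call:
play_rows:
  targets:
    - {"dp":[-20,0,10],"angular":[0,0,0],"jaw":1}
    - {"dp":[-40,0,20],"angular":[0,0,0],"jaw":1}
    - {"dp":[-55,0,30],"angular":[0,0,0],"jaw":1}
    - {"dp":[-60,0,40],"angular":[0,0,0],"jaw":1}
    - {"dp":[-60,0,40],"angular":[0,0,0],"jaw":1}

```text
time: 17.37
position: [451.0, 10.2, 211.9]
tcp_rot: [-0.084, 1.569, 0.074]
ft_force: [0.7, 1.0, 0.7]
opening: -0.2
```

```bash
python3 s.py
python3 - <<'E'
from h import *
from plant import eyes
s=eyes.snapshot("scene");cv2.imwrite("pics/s11.png",cv2.resize(s["img"],(800,600)));cv2.imwrite("pics/s11c.png",cv2.resize(s["img"][190:310,220:380],(800,600),interpolation=cv2.INTER_CUBIC))
E
```

```text
[451.   10.2 211.9] [-0.44  0.07  0.33  2.04 -0.02  1.03  1.58] [0.7 1.  0.7] 17.3667
fwd1mm@yaw0,.18,.07: [[0.001, -0.101, 0.995], [-0.0, 0.079, 0.997], [0.0, -0.031, 1.0]]
```

View pics/s11.png

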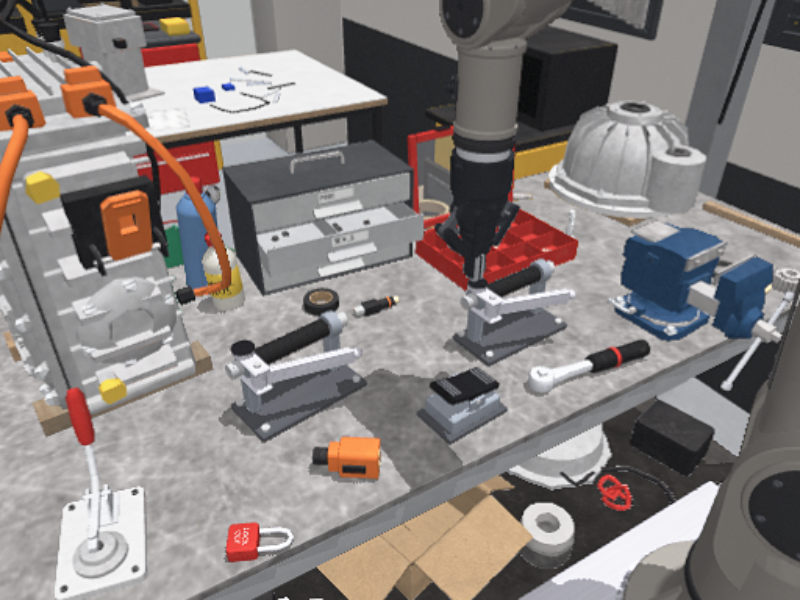

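View pics/s11c.png

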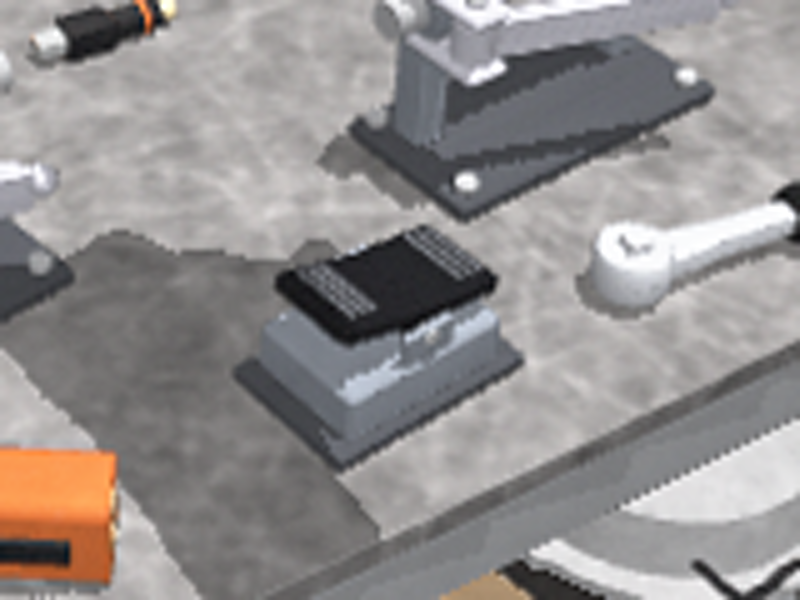

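Run:
```python
from h import *
from plant import eyes
s=eyes.snapshot("scene");a=S["scene"]["img"];b=s["img"]
q=[407.2,45.5,.104]
def draw(i,t):
    c=cv2.resize(i[222:282,260:340],(800,600),interpolation=cv2.INTER_CUBIC)
    pts=[]
    for x,y in((24,46),(24,-46),(-24,-46),(-24,46)):
        L=[x,y*np.cos(t)-14*np.sin(t),44+14*np.cos(t)+y*np.sin(t)]   # t>0: left up here
        pts.append((proj("scene",W(q,L))[0]-[260,222]+.5)*10-.5)
    cv2.polylines(c,[np.int32(np.round(pts))],True,(0,255,255),1);return c
A=draw(a,0);B=draw(b,.18);cv2.imwrite("pics/cmp.png",np.vstack([A[:,:],B])[:, :] if 0 else cv2.resize(np.hstack([A,B]),(800,300)))
cv2.imwrite("pics/B.png",B);cv2.imwrite("pics/A.png",A)
```

```text
(no output)
```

View pics/A.png

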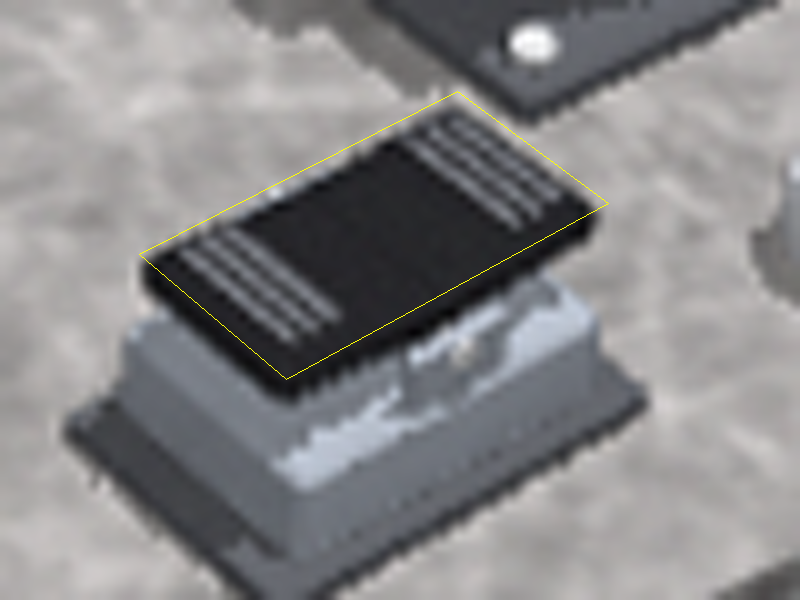

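View pics/B.png

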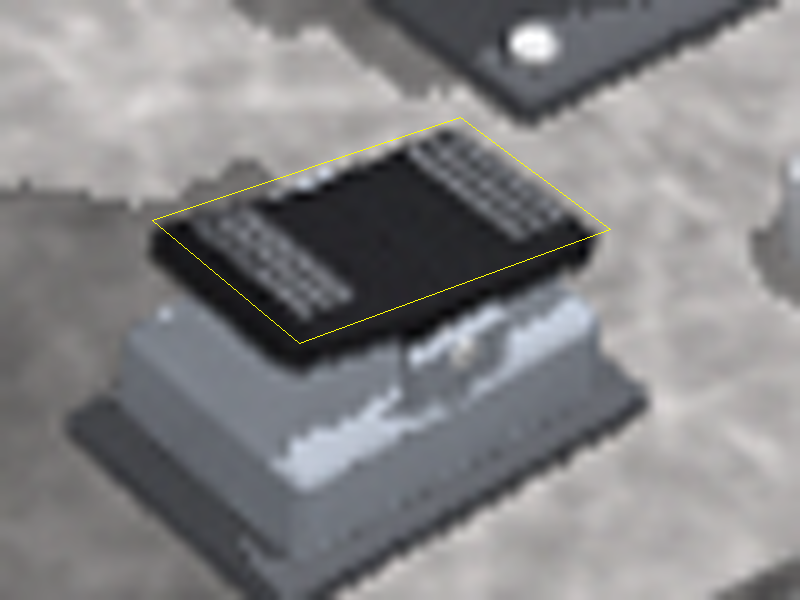

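```bash
python3 -c "
from plant import env;print(env.finish_job())"
```

```text
the job is handed in; nothing more can be done
None
```

I pressed both levers with the closed fingertips, left first. The right lever is the faulty one, so I pressed the right end of the rocker fully down and left it there.

- **Left lever (sound):** it stopped firmly after about 20 mm, well short of the bar. I held it there at about 15 N for over 1 s and it sprang back.
- **Right lever (faulty):** it went in about 42 mm, right to the bar. I held it there at about 12 N for over 1 s and it sprang back.
- **Rocker:** I pressed the right end until it stopped, at about 20 N. With the arm clear, the scene picture matches a model of the rocker at its full 0.18 tilt to the right. The fingertips landed some 8 mm further out on that end than I aimed, but still on the rocker.

In the last picture both levers are back out and the loose things lie where they were. The arm was touching nothing when I handed the job in at about 17.4 s. None of the checks failed or disagreed.

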